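# Level the balance by its thumbwheel, then set on the check weight

## Robot

A 6-joint arm with a two-finger parallel gripper is mounted at the origin on the work surface. World frame = base frame: x ahead of the robot, y to its left, z up, the work surface at z = 0. Lengths are in mm, angles in rad, forces in N, time in s.
With the tool pointing down it reaches from about 350 to 975 mm from the base axis. Payload 7.1 kg.
Tool frame: the origin (TCP) lies midway between the tips of the shut fingers; the grasp point (between the pads) lies 19 mm behind it (ctrl.grip_point_offset is the distance from the TCP to the grasp point, in mm); z points along the fingers, y is the line along which they close (so a half turn about z gives the same grasp; the last joint's range is limited). The gripper opens to 88 mm and grips with 3 to 60 N. Pads are 20 mm wide; open, the fingers measure 115 mm over their backs; the gripper's body (75 mm by 178 mm) begins 61 mm behind the grasp point.
Start: joints at [-1.214, 0.423, 1.63, -0, 1.089, -0.019], TCP at [229.402, -581.36, 222.675] pointing down, gripper open.
Joint ranges: [-3, 3], [-0.9, 2.11], [0.09, 2.58], [-1.31, 4.45], [0.11, 2.69], [-2.54, 2.54]. Speed limits (rad/s): [2.39, 2.39, 3.01, 3.14, 3.14, 3.14].

## Interface

Orientations are given as a rotation vector (axis times angle).
In Python, from workcell import get_obs, optics, close_job, spotter, ctrl gives the robot as it stands. The module is installed in compiled form; this text tells all that it offers.
- The arm moves only by the tool move_arm, never from a script. Its argument "rows" is a list of rows, each a list of 5 numbers: the shift along the tool's x, y, z in cm, then the turn about the tool's z in degrees, then the opening in per cent of the stroke, from 0 (shut) to 100 (fully open). A call has 1 to 10 rows; each row shifts and turns the commanded pose from where the row before left it, along the tool's axes as they then stand; what a row does not reach is not made up. A row lasts 1/8 s, in which the tool goes at most 62.5 mm and 10.7 degrees, less where a joint would pass 70% of its speed; a pose out of reach is approached as far as the arm can. A call with a gripper value outside its range is refused whole. The fingers move at their own pace and stop on an object; the grip force is fixed at half the most. Time passes only in rows, so rows that do not move let the fingers close. It gives the time, the measured TCP pose, the force, the opening and the grip force at its end, in the units of the state.
- get_obs(): the state, without advancing time (a new reading comes with each control period).
- optics.get_image(name): name is "side" or "top"; returns the picture (420x560x3 uint8, blue, green, red); there is no depth.
- optics.calibration(name): a dict with "camera_matrix" (3x3 intrinsics, pixels), "xyz" and "orientation" of the camera in the world. Camera axes: x right, y down, z forward; pixel columns grow to the right and rows downward; lengths in mm; the calibration is good to about 2 mm. A picture is of the moment at which its call begins. calibration takes no time and is no camera call.
- close_job(): hands the job in; it is judged then, once.
Trained networks look in the newest picture that a camera, given by its name, has taken for a name from the list of things; names that differ only in an ending like _2 or _b are one class to them, and where a whole thing is asked for, a point or a joint stands for the part that bears it (a point fixed in the world has none). Each returns a list of dicts, best first, with "conf" (0 to 1); they miss things now and then, are a little off and sometimes report something else, mostly with a low value. They report only what shows in the picture. A call takes as long as a camera call. They do not tell look-alikes from the thing itself.
- spotter.find_in(camera, label): "point" ([column, row] in pixels, amid what is visible of it).
- spotter.regions_of(camera, label): "region" (420x560 bool, what is visible of it) and "point" ([column, row] in pixels, amid what is visible of it).
The state is a dict: "t": time; "qpos": joint angles; "qvel": joint speeds; "joint_torque": joint torques, N m; "ee_pos": TCP position; "orientation": TCP orientation; "ft_force": force on the tool from outside, world axes, zero at the start; "moment": the same for the moment, N m; "width": finger opening in mm; "grasp_force": force on a finger pad.
Only numpy, scipy, OpenCV 4.12 (cv2) and the standard library are available. Lean on these libraries where they do the work, as an engineer would, in place of code of your own. Each camera call takes 0.05 s, during which the arm holds its last target. There are 200 camera calls.

## Task

Get the small balance ready for weighing enamel: first level it by rolling the stiff thumbwheel of its right front foot with a fingertip on the bit of rim that shows, until the bubble of the round level rests wholly inside the ring and your finger is off; press the rim firmly enough that it does not slip but keep the press under 14 N. Only then pick the largest of the three brass weights off its block and set it down gently, upright in the middle of the pan, and let go. Leave the smaller weights and the other things on the bench where they are.

Things in the scene. Friction and masses are not known exactly. Their poses are not given: they have to be found in the camera images.
- balance: White and grey balance, 230 x 180 mm, fixed on the bench. Origin under its centre; x to its rear, y to its left, z up; the display is at the front (-x), the pan behind it. Upright side walls at y = +-90 mm up to 28 mm; above that it is narrower (y = +-80 mm) up to the deck at 56 mm. Black knurled levelling wheels stick out of a slot near the front of each side wall; the right one (-y) is to be rolled.
- wheel_rim (a point): Mean outermost point of the right wheel's exposed rim, at x -80, y -96 mm in the balance's frame, 13.5 mm up. About 6 mm stands proud of the wall, 26 mm wide, 8 to 19 mm above the bench. The wheel sits 1.4 mm off centre on its screw, so the rim here is up to 1.4 mm farther in or out; it comes outwards by 1 to 2.7 mm on the way to level: feel the press and trim it all along a stroke.
- bubble_mid (a point): Middle of the pale bubble, 9 mm across, in the yellow-green liquid of the round level (27 mm across, looks straight up, on the deck left of and before the pan). It runs on a line through the ring's middle along (x 0.404, y 0.915) of the balance's frame, 3.2 mm per radian of the right wheel (17 mm of rim). It starts 5 to 8 mm to the rear left of the ring's middle.
- ring (a point): Middle of the thin black ring (13 mm inside) on the glass of the round level, at x -25, y 63 mm in the balance's frame, 61 mm above the bench. The bubble is wholly inside when its middle is within 2 mm of this point.
- pan_top (a point): Centre of the upper face of the round steel pan, 120 mm across, flat and level, 66 mm above the bench.
- w200: The largest of three brass weights, 200 g, standing on the block: a cylinder 31 mm across and 30 mm high with a knob on it (16 mm across, 43 mm above the foot). Origin at the centre of its foot, z up. Which place on the block it has differs.
- w100: The middle brass weight, 100 g, same shape: 24 mm across, 35 mm high. Origin at the centre of its foot. Leave it.
- w50: The smallest brass weight, 50 g, same shape: 19 mm across, 28 mm high. Origin at the centre of its foot. Leave it.
- block: Dark wooden block with grey felt, 200 x 76 x 14 mm, fixed on the bench. Origin under its centre; x along its length. The three weights stand on it in a row along x, about 60 mm apart.
- brush: Thin wooden paint brush, 190 mm long, lying beside the balance's left side. Leave it.
- jar: Small amber glass jar with black cap, 38 mm across, 52 mm high, standing past the far end of the block. Leave it.
- torch: Grey metal pocket torch, 118 mm long, lying on the left of the bench. Leave it.
- scriber: Black scriber with brass collar, 160 mm long, lying on the right of the bench. Leave it.
- burnisher: Flat dark wooden burnisher, 190 mm long, lying on the right of the bench. Leave it.
- wheel_axis (a point): Upright axis of the right wheel (disc of radius 17 mm, 17 mm inside wheel_rim). It turns stiffly, about 4.2 N along the rim, and stays where left. A fingertip pressed on the rim (towards +y of the balance) below about 8 to 9 N slips; over 14 N is forcing it. Rolling the exposed rim to the front (-x; clockwise from above) moves the bubble to the front right, towards the ring; rolling it rearwards, back.
- left_wheel (a point): Outermost point of the left front wheel, of like shape, on the other side of the balance. It is set right and locked by its nut: it does not turn. Leave it.
Mind the look-alikes: they are no part of the job. Leave any blue or red look-alike of the w200 alone.

How it is judged (in metres and radians):
On the way, in this order (a step that is already met when the one before it is completed fails the run):
1. the bubble rests wholly inside the ring with the fingertip off the balance, and the big weight is still on its block (horizontal distance between bubble_mid and ring below 0.0022 m and contact force between the fingers and balance below 0.1 N and distance of w200 from where it was at the start of the episode below 0.01 m), for 0.4 s.
2. the big weight stands upright in the middle of the pan (horizontal distance between w200 and pan_top below 0.02 m and z of w200 in the frame of pan_top between -0.003 and 0.003 m and angle between w200's own z axis and vertical below 0.1 rad), for 0.2 s.
At the end, for the whole second after the job is handed in: The bubble is wholly inside the ring (its middle within 2.2 mm of the ring's), and the largest weight stands upright and at rest on the pan, its axis within 20 mm of the pan's middle, let go (all of step 2 and horizontal distance between bubble_mid and ring below 0.0022 m and linear speed of w200 below 0.02 m/s); the robot touches nothing.
It fails at once if the balance or its wheel was pressed with more than 14 N (contact force between any of the fingers, the arm and balance above 14 N).
It fails at once if the weight was dropped onto the pan (it struck faster than 0.25 m/s, as from over 3 mm) or forced down on it with over 90 N ((horizontal distance between w200 and pan_top below 0.07 m and z of w200 in the frame of pan_top between -0.004 and 0.004 m and linear speed of w200 above 0.25 m/s) or contact force between w200 and balance above 90 N).
It fails at once if one of the smaller weights was shifted or knocked over (distance of any of w100, w50 from where it was at the start of the episode above 0.015 m).
It fails at once if the brush, jar, torch, scriber or burnisher was knocked out of its place (distance of any of brush, jar, torch, scriber, burnisher from where it was at the start of the episode above 0.03 m).
It also fails if it takes over 72 s, if anything falls off the work surface, if the arm or the gripper's body presses on something with over 40 N, if the wrist force passes 120 N, or if a joint passes its speed limit or range.

## Working session

There is one attempt and no reset: what is moved stays moved. The work goes in short steps, Python scripts to look and compute and a tool call to move; the robot and the scene stay as the last step left them, time stands still between calls to the robot, and variables do not carry over. Pictures are saved under pics/ and viewed, at most 10 in all, crops included, and the job is handed in when it is done.

Besides the shell and the picture viewer there is one more tool, called after ">>>" as name(argument=value, ...) on one line, values as JSON. move_arm: Moves the arm, as the interface text tells. Its arguments: {"type":"object","properties":{"rows":{"type":"array","items":{"type":"array","items":{"type":"number"}}}},"required":["rows"]}

```bash
mkdir -p pics; cat > h.py <<'E'
import numpy as np, cv2
from scipy.spatial.transform import Rotation as R
from workcell import get_obs, optics, close_job, spotter, ctrl
def cal(n):
    c=optics.calibration(n); o=np.array(c["orientation"],float)
    Rm=o if o.shape==(3,3) else R.from_rotvec(o).as_matrix()
    return np.array(c["camera_matrix"]),np.array(c["xyz"]),Rm
def toworld(n,p,z):
    K,t,Rm=cal(n); d=Rm@np.linalg.inv(K)@np.array([p[0],p[1],1.]); return t+d*(z-t[2])/d[2]
def topix(n,X):
    K,t,Rm=cal(n); q=K@(Rm.T@(np.array(X,float)-t)); return q[:2]/q[2]
E
python3 - <<'E'
from h import *
for n in("side","top"):
    cv2.imwrite(f"pics/{n}0.png",optics.get_image(n)); c=optics.calibration(n); print(n,c["xyz"],c["orientation"],np.array(c["camera_matrix"])[0])
    for l,z in dict(balance=40,wheel_rim=13.5,bubble_mid=61,ring=61,pan_top=66,w200=30,w100=30,w50=30,block=14,left_wheel=13.5).items():
        print(l,[(np.round(r["conf"],2),np.round(r["point"]),np.round(toworld(n,r["point"],z)[:2])) for r in spotter.find_in(n,l)[:4]])
s=get_obs();print(s["t"],s["ft_force"],s["orientation"],s["width"],ctrl.grip_point_offset)
E
```

```text
side [141.44915227 974.34259616 734.0305479 ] [-0.59298055  2.49773037 -1.41419844] [520.66630948   0.         272.91784662]
balance [(np.float64(0.63), array([311., 185.]), array([ 570., -149.]))]
wheel_rim [(np.float64(0.74), array([313., 186.]), array([ 580., -188.]))]
bubble_mid []
ring [(np.float64(0.62), array([313., 186.]), array([ 552., -113.]))]
pan_top [(np.float64(0.67), array([262., 256.]), array([532., 211.])), (np.float64(0.61), array([302., 167.]), array([ 613., -184.]))]
w200 [(np.float64(0.76), array([252., 222.]), array([633.,  66.])), (np.float64(0.63), array([234., 237.]), array([643., 137.])), (np.float64(0.58), array([204., 265.]), array([647., 255.]))]
w100 [(np.float64(0.76), array([252., 222.]), array([633.,  66.])), (np.float64(0.63), array([234., 237.]), array([643., 137.])), (np.float64(0.58), array([204., 265.]), array([647., 255.]))]
w50 [(np.float64(0.76), array([252., 222.]), array([633.,  66.])), (np.float64(0.63), array([234., 237.]), array([643., 137.])), (np.float64(0.58), array([204., 265.]), array([647., 255.]))]
block [(np.float64(0.75), array([
[... 816 characters left out ...]
 array([257., 186.]), array([650.,  44.]))]
w100 [(np.float64(0.46), array([229., 225.]), array([530., 122.])), (np.float64(0.45), array([192., 186.]), array([647., 237.])), (np.float64(0.44), array([257., 186.]), array([650.,  44.]))]
w50 [(np.float64(0.46), array([229., 225.]), array([530., 122.])), (np.float64(0.45), array([192., 186.]), array([647., 237.])), (np.float64(0.44), array([257., 186.]), array([650.,  44.]))]
block [(np.float64(0.82), array([229., 212.]), array([571., 126.]))]
left_wheel [(np.float64(0.78), array([330., 214.]), array([ 572., -178.]))]
1.1 [ 0.42139919 -0.76090175 -0.67342543] [-3.08627440e+00 -5.86842522e-01  3.51902956e-05] 87.63344802665502 18.700000000000003
```

```bash
python3 - <<'E'
from h import *
s=cv2.imread("pics/side0.png");t=cv2.imread("pics/top0.png")
cv2.imwrite("pics/a.png",cv2.resize(t[120:300,160:400],None,fx=3.3,fy=3.3,interpolation=cv2.INTER_CUBIC))
cv2.imwrite("pics/b.png",cv2.resize(s[110:310,160:400],None,fx=3,fy=3,interpolation=cv2.INTER_CUBIC))
E
```

```text
(no output)
```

View pics/a.png

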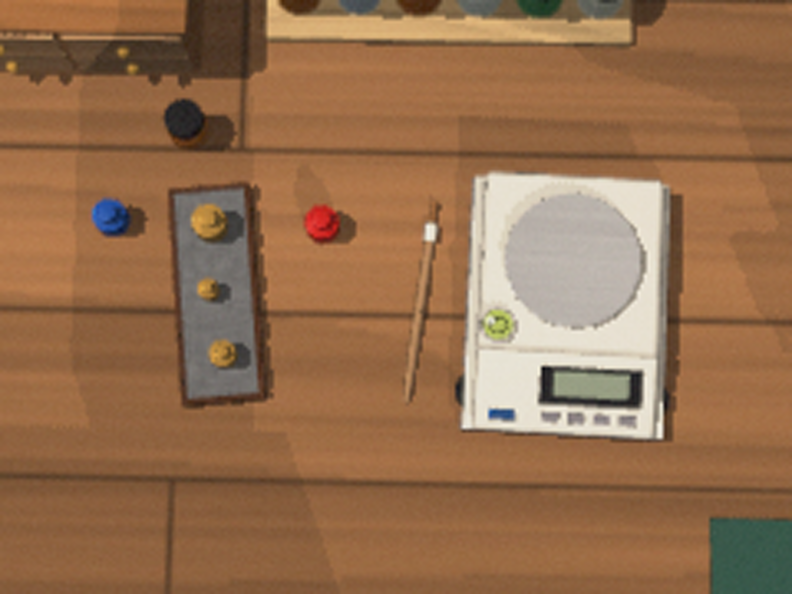

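View pics/b.png

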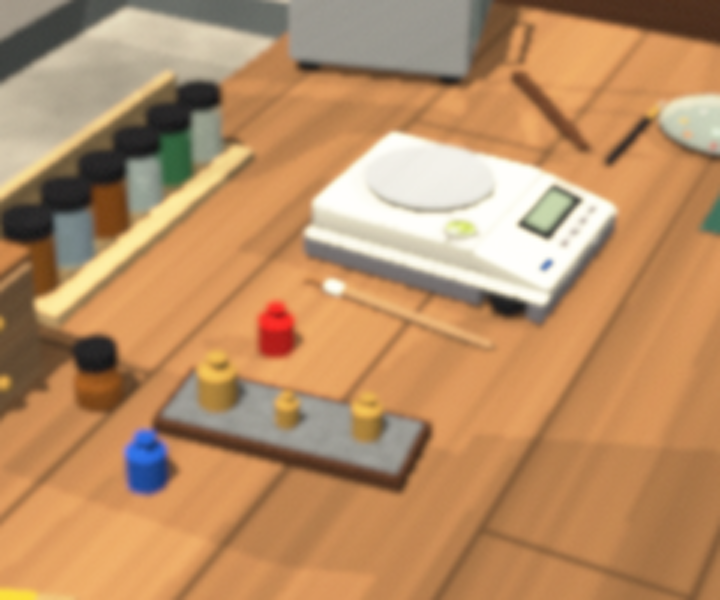

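```bash
cat >> h.py <<'E'
from scipy.optimize import least_squares
def level(n,img,box):
    r0,r1,c0,c1=box; f=img.astype(float); S=f[...,1]-f[...,0]
    m=np.zeros(S.shape); m[r0:r1,c0:c1]=np.clip(S[r0:r1,c0:c1]-25,0,90)
    ys,xs=np.nonzero(m>8); return np.array([np.average(xs,weights=m[ys,xs]),np.average(ys,weights=m[ys,xs])]),len(xs)
E
python3 - <<'E'
from h import *
s=cv2.imread("pics/side0.png");t=cv2.imread("pics/top0.png")
lt,n1=level("top",t,(210,226,304,319)); ls,n2=level("side",s,(178,194,304,322))
print(lt,n1,ls,n2,toworld("top",lt,61),toworld("side",ls,61))
P=lambda x,y:np.array([x/3.3+160-.35,y/3.3+120-.35])
obs=[((-115,90,28),P(461,430)),((-115,-90,28),P(663,439)),((-80,96,16),P(457,390)),((-80,-96,16),P(669,398)),((-25,63,61),lt)]
def W(p,b): c,q=np.cos(p[2]),np.sin(p[2]); return [p[0]+c*b[0]-q*b[1],p[1]+q*b[0]+c*b[1],b[2]]
f=lambda p:np.concatenate([(topix("top",W(p,b))-o) for b,o in obs])
r=least_squares(f,[570,-178,0]);print(r.x,np.round(r.fun,1))
pan=toworld("top",P(575,260),66);print("pan",pan, "ring",W(r.x,(-25,63,61)),"rim",W(r.x,(-80,-96,13.5)))
wt=toworld("top",P(209,220),14+36);print("w200",wt, topix("side",[wt[0],wt[1],14]))
print("side pred ring",topix("side",W(r.x,(-25,63,61))))
cv2.imwrite("pics/c.png",np.hstack([cv2.resize(t[204:232,300:320],(400,560),interpolation=cv2.INTER_CUBIC),cv2.resize(s[174:198,304:324],(400,560),interpolation=cv2.INTER_CUBIC)]))
E
```

```text
[310.75499851 217.96418979] 67 [313.79306549 185.29334067] 45 [ 552.55324128 -116.39088841   61.        ] [ 550.65933029 -117.1689285    61.        ]
[ 5.75961985e+02 -1.78722827e+02 -2.40986836e-02] [ 0.1 -0.4  0.5 -0.3 -0.4  0.1  0.3  0.6 -0.4  0. ]
pan [ 610.26336683 -182.4668953    66.        ] ring [np.float64(552.4873139496704), np.float64(-115.13871116180056), 61] rim [np.float64(493.67196387894694), np.float64(-272.7672447337978), 13.5]
w200 [642.8407865  142.19018402  50.        ] [232.72163732 243.67750282]
side pred ring [312.83501843 185.47852418]
```

View pics/c.png

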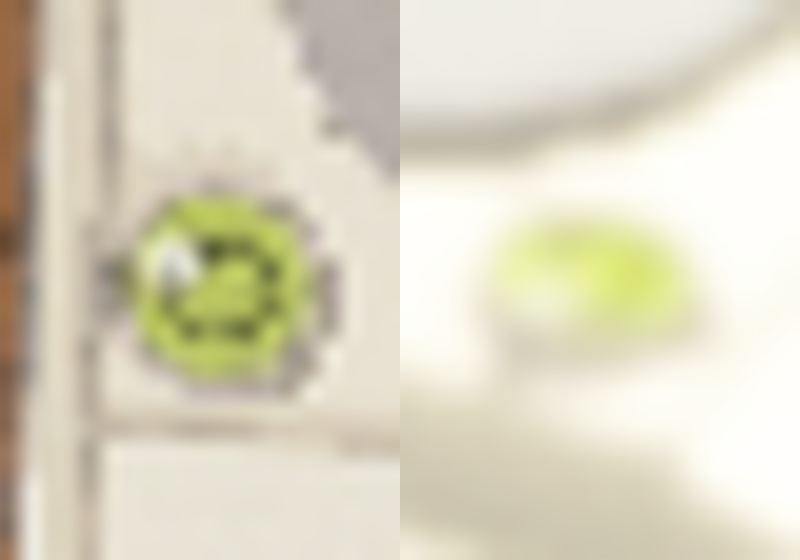

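>>> move_arm(rows=[[0, 0, 0, 7.6, 0], [0, 0, 0, 7.6, 0], [0, 0, 0, 7.7, 0], [3.8, -4, 0, 0, 0], [3.8, -4, 0, 0, 0], [3.8, -4, 1, 0, 0], [3.8, -4, 2, 0, 0], [3.8, -4, 2, 0, 0], [3.8, -4, 2, 0, 0], [3.7, -4.1, 2, 0, 0]])

```text
t: 2.35
ee_pos: [502.4, -305.6, 132.3]
orientation: [3.141, -0.038, 0.001]
ft_force: [0.5, -0.4, 0.0]
width: 0.9
grasp_force: 0.0
```

```bash
cat >> h.py <<'E'
BP=(575.96,-178.72,-0.0241)
def st():
    s=get_obs(); p=np.array(s["ee_pos"]); d=p[:2]-BP[:2]; c,q=np.cos(BP[2]),np.sin(BP[2])
    f=np.array(s["ft_force"]); X=R.from_rotvec(s["orientation"]).as_matrix()
    print("t",round(s["t"],2),"bal",np.round([c*d[0]+q*d[1],-q*d[0]+c*d[1],p[2]],2),"xhead",np.round(np.degrees(np.arctan2(X[1,0],X[0,0])),2),"tilt",np.round(X[:,2],3),"f_bal",np.round([c*f[0]+q*f[1],-q*f[0]+c*f[1],f[2]],2),"w",round(s["width"],1))
E
python3 - <<'E'
from h import *
st()
for l in("burnisher","scriber"):
  for n in("side","top"): print(l,n,[(round(r["conf"],2),np.round(toworld(n,r["point"],5)[:2])) for r in spotter.find_in(n,l)[:2]])
E
```

```text
t 2.35 bal [ -70.49 -128.61  132.31] xhead -1.38 tilt [ 0.001 -0.    -1.   ] f_bal [ 0.49 -0.37  0.03] w 0.9
burnisher side [(0.43, array([ 588., -450.]))]
burnisher top [(0.7, array([ 603., -479.]))]
scriber side []
scriber top [(0.48, array([503., 411.])), (0.46, array([ 498., -463.]))]
```

>>> move_arm(rows=[[0, 0, 3.5, 0, 0], [0, 0, 4, 0, 0], [0, 0, 3, 0, 0], [0, 0, 1, 0, 0], [0, -0.3, 0.6, 0, 0], [0, -0.3, 0, 0, 0]])

```text
t: 3.3
ee_pos: [501.4, -301.2, 12.4]
orientation: [3.141, -0.038, 0.001]
ft_force: [0.3, 0.3, 0.6]
width: 0.6
grasp_force: 0.0
```

```bash
python3 -c "
from h import *
st()"
```

```text
t 3.3 bal [ -71.57 -124.28   12.45] xhead -1.4 tilt [ 0.001 -0.001 -1.   ] f_bal [0.25 0.31 0.65] w 0.6
```

>>> move_arm(rows=[[0, -0.3, 0.4, 0, 0], [0, -0.3, 0, 0, 0], [0, -0.2, 0, 0, 0], [0, 0, 0, 0, 0], [0, 0, 0, 0, 0]])

```text
t: 3.92
ee_pos: [501.5, -292.8, 7.8]
orientation: [3.141, -0.037, 0.0]
ft_force: [0.2, 0.4, 0.5]
width: 0.7
grasp_force: 0.0
```

```bash
python3 -c "
from h import *
st()"
```

```text
t 3.92 bal [ -71.72 -115.87    7.77] xhead -1.36 tilt [ 0. -0. -1.] f_bal [0.23 0.36 0.53] w 0.7
```

>>> move_arm(rows=[[0, -0.15, 0, 0, 0], [0, -0.15, 0, 0, 0], [0, 0, 0, 0, 0]])

```text
t: 4.3
ee_pos: [501.4, -289.6, 7.6]
orientation: [-3.141, 0.037, 0.0]
ft_force: [-0.3, 0.1, -0.1]
width: 0.4
grasp_force: 0.0
```

>>> move_arm(rows=[[0, -0.1, 0, 0, 0], [0, 0, 0, 0, 0]])

```text
t: 4.55
ee_pos: [501.5, -288.7, 7.7]
orientation: [-3.141, 0.038, -0.0]
ft_force: [0.5, -1.1, 0.4]
width: 0.5
grasp_force: 0.0
```

>>> move_arm(rows=[[0, -0.1, 0, 0, 0], [0, 0, 0, 0, 0]])

```text
t: 4.8
ee_pos: [501.5, -287.7, 7.7]
orientation: [-3.141, 0.037, 0.0]
ft_force: [-0.4, -0.4, 0.2]
width: 0.1
grasp_force: 0.0
```

>>> move_arm(rows=[[0, -0.1, 0, 0, 0], [0, 0, 0, 0, 0]])

```text
t: 5.05
ee_pos: [501.5, -286.7, 7.6]
orientation: [-3.141, 0.037, 0.0]
ft_force: [0.1, -0.1, 0.4]
width: 0.7
grasp_force: 0.0
```

>>> move_arm(rows=[[0, -0.1, 0, 0, 0], [0, 0, 0, 0, 0]])

```text
t: 5.3
ee_pos: [501.6, -285.7, 7.7]
orientation: [3.141, -0.037, 0.0]
ft_force: [0.3, 0.6, 0.3]
width: 0.6
grasp_force: 0.0
```

>>> move_arm(rows=[[0, -0.05, 0, 0, 0], [0, 0, 0, 0, 0]])

```text
t: 5.55
ee_pos: [501.5, -285.3, 7.7]
orientation: [-3.141, 0.038, 0.0]
ft_force: [-0.1, 0.7, 1.3]
width: 0.3
grasp_force: 0.0
```

>>> move_arm(rows=[[0, -0.05, 0, 0, 0], [0, 0, 0, 0, 0]])

```text
t: 5.8
ee_pos: [501.5, -284.8, 7.7]
orientation: [-3.141, 0.037, 0.0]
ft_force: [-1.2, -0.4, -0.0]
width: 0.3
grasp_force: 0.0
```

>>> move_arm(rows=[[0, -0.06, 0, 0, 0], [0, 0, 0, 0, 0]])

```text
t: 6.05
ee_pos: [501.6, -284.1, 7.7]
orientation: [-3.141, 0.037, 0.0]
ft_force: [0.7, 0.6, -0.0]
width: 0.3
grasp_force: 0.0
```

>>> move_arm(rows=[[0, -0.06, 0, 0, 0], [0, 0, 0, 0, 0]])

```text
t: 6.3
ee_pos: [501.6, -283.5, 7.7]
orientation: [-3.141, 0.037, 0.0]
ft_force: [-0.1, 0.0, 0.0]
width: 0.3
grasp_force: 0.0
```

>>> move_arm(rows=[[0, -0.06, 0, 0, 0], [0, 0, 0, 0, 0]])

```text
t: 6.55
ee_pos: [501.6, -282.9, 7.7]
orientation: [-3.141, 0.037, -0.0]
ft_force: [-0.0, -0.2, 0.4]
width: 0.4
grasp_force: 0.0
```

>>> move_arm(rows=[[0, -0.06, 0, 0, 0], [0, 0, 0, 0, 0]])

```text
t: 6.8
ee_pos: [501.6, -282.3, 7.7]
orientation: [-3.141, 0.037, 0.0]
ft_force: [0.9, 0.6, 0.6]
width: 0.5
grasp_force: 0.0
```

>>> move_arm(rows=[[0, -0.06, 0, 0, 0], [0, 0, 0, 0, 0]])

```text
t: 7.05
ee_pos: [501.6, -281.7, 7.7]
orientation: [-3.141, 0.037, 0.0]
ft_force: [-0.1, 0.7, 0.7]
width: 0.3
grasp_force: 0.0
```

>>> move_arm(rows=[[0, -0.06, 0, 0, 0], [0, 0, 0, 0, 0]])

```text
t: 7.3
ee_pos: [501.7, -281.1, 7.7]
orientation: [3.141, -0.037, 0.0]
ft_force: [0.3, 0.3, -0.5]
width: 0.3
grasp_force: 0.0
```

>>> move_arm(rows=[[0, -0.06, 0, 0, 0], [0, 0, 0, 0, 0]])

```text
t: 7.55
ee_pos: [501.7, -280.7, 7.7]
orientation: [3.141, -0.037, 0.0]
ft_force: [-0.3, -1.4, -0.1]
width: 0.6
grasp_force: 0.7
```

```bash
python3 - <<'E'
from h import *
st()
t=optics.get_image("top");s=optics.get_image("side")
c=topix("top",[500,-285,30]).astype(int);print(c)
cv2.imwrite("pics/d.png",cv2.resize(t[c[1]-45:c[1]+30,c[0]-60:c[0]+40],(800,600),interpolation=cv2.INTER_CUBIC))
E
```

```text
t 7.55 bal [ -71.81 -103.78    7.67] xhead -1.36 tilt [ 0. -0. -1.] f_bal [-0.27 -1.38 -0.12] w 0.6
[367 238]
```

View pics/d.png

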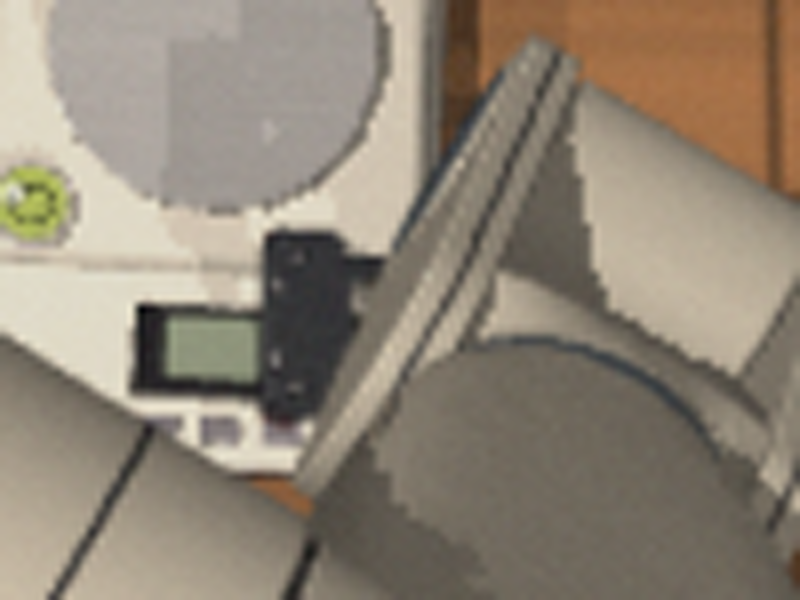

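>>> move_arm(rows=[[0, -0.05, 0, 0, 0], [0, 0, 0, 0, 0]])

```text
t: 7.9
ee_pos: [501.8, -280.6, 7.7]
orientation: [3.141, -0.037, 0.001]
ft_force: [-0.7, -5.6, -0.2]
width: 0.5
grasp_force: 2.4
```

>>> move_arm(rows=[[0, -0.05, 0, 0, 0], [0, 0, 0, 0, 0]])

```text
t: 8.15
ee_pos: [501.8, -280.6, 7.7]
orientation: [3.14, -0.037, 0.001]
ft_force: [-1.7, -7.2, -1.5]
width: 0.6
grasp_force: 3.7
```

>>> move_arm(rows=[[0, -0.05, 0, 0, 0], [0, 0, 0, 0, 0]])

```text
t: 8.4
ee_pos: [501.8, -280.5, 7.8]
orientation: [3.139, -0.036, 0.001]
ft_force: [-2.4, -10.2, -2.2]
width: 0.6
grasp_force: 4.8
```

>>> move_arm(rows=[[-0.1, 0, 0, 0, 0], [-0.1, 0, 0, 0, 0], [-0.1, 0, 0, 0, 0]])

```text
t: 8.78
ee_pos: [500.9, -280.6, 8.3]
orientation: [3.139, -0.038, 0.007]
ft_force: [4.1, -6.2, -1.8]
width: 0.7
grasp_force: 2.9
```

>>> move_arm(rows=[[-0.1, 0, 0, 0, 0], [-0.1, 0, 0, 0, 0]])

```text
t: 9.02
ee_pos: [499.3, -280.6, 8.6]
orientation: [3.138, -0.038, 0.008]
ft_force: [4.4, -5.1, -0.1]
width: 0.5
grasp_force: 2.6
```

>>> move_arm(rows=[[0, -0.07, 0, 0, 0], [0, 0, 0, 0, 0]])

```text
t: 9.28
ee_pos: [499.2, -280.4, 8.6]
orientation: [3.138, -0.037, 0.008]
ft_force: [2.6, -9.1, -0.8]
width: 0.9
grasp_force: 4.5
```

>>> move_arm(rows=[[-0.1, -0.02, 0, 0, 0], [-0.1, 0, 0, 0, 0]])

```text
t: 9.52
ee_pos: [498.0, -280.5, 8.7]
orientation: [3.137, -0.037, 0.011]
ft_force: [4.8, -9.8, -3.2]
width: 0.4
grasp_force: 4.5
```

```bash
cat >> h.py <<'E'
def bub(tag=None):
    t=optics.get_image("top"); st()
    c=t[208:228,300:322].astype(np.float32); a=cv2.resize(c,None,fx=10,fy=10,interpolation=cv2.INTER_CUBIC)
    S=a[...,1]-a[...,0]
    # disc: fixed ring from the first picture; bubble: low yellow, bright, inside disc
    ring=np.array([300+11.1-.5,0]); r0=topix("top",[552.5,-116.0,61])
    yy,xx=np.mgrid[:a.shape[0],:a.shape[1]]; X=300+(xx+.5)/10-.5; Y=208+(yy+.5)/10-.5
    r=np.hypot(X-r0[0],Y-r0[1]); w=np.clip(a[...,0]-115,0,None)*(r<3.9)
    pb=np.array([np.average(X,weights=w),np.average(Y,weights=w)]); 
    d=toworld("top",pb,61)[:2]-toworld("top",r0,61)[:2]
    print("ringpx",r0,"bub",pb,"w",round(w.sum()/1e3),"d mm",np.round(d,2))
    if tag: cv2.imwrite(f"pics/{tag}.png",cv2.resize(a,None,fx=2,fy=2))
E
python3 -c "
from h import *
bub('e')"
```

```text
t 9.57 bal [ -75.67 -103.63    8.66] xhead -1.37 tilt [ 0.007 -0.004 -1.   ] f_bal [ 4.55 -8.67 -2.38] w -0.1
ringpx [310.61944991 217.97975852] bub [308.23596572 216.59884011] w 28 d mm [3.89 6.93][ WARN:0@0.797] global loadsave.cpp:1063 imwrite_ Unsupported depth image for selected encoder is fallbacked to CV_8U.
```

View pics/e.png

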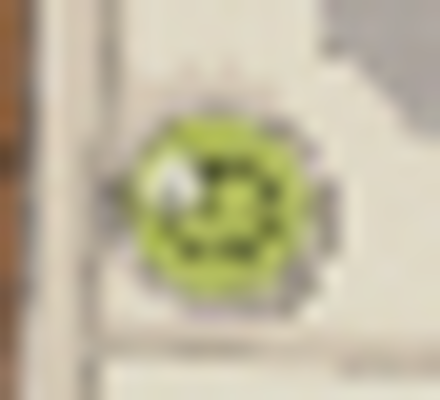

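>>> move_arm(rows=[[-0.1, -0.03, 0, 0, 0], [-0.15, 0, 0, 0, 0]])

```text
t: 9.82
ee_pos: [495.8, -280.5, 8.7]
orientation: [3.136, -0.037, 0.012]
ft_force: [5.3, -10.5, -5.1]
width: 0.9
grasp_force: 5.3
```

>>> move_arm(rows=[[-0.15, -0.01, 0, 0, 0], [-0.15, 0, 0, 0, 0]])

```text
t: 10.07
ee_pos: [492.9, -280.6, 8.7]
orientation: [3.136, -0.037, 0.012]
ft_force: [5.4, -12.1, -4.9]
width: 0.6
grasp_force: 5.9
```

>>> move_arm(rows=[[0, 0.02, 0.05, 0, 0]])

```text
t: 10.2
ee_pos: [492.7, -280.7, 8.5]
orientation: [3.136, -0.038, 0.012]
ft_force: [4.1, -9.8, 2.2]
width: 0.2
grasp_force: 4.8
```

>>> move_arm(rows=[[-0.1, 0, 0, 0, 0], [-0.1, 0, 0, 0, 0]])

```text
t: 10.45
ee_pos: [491.2, -280.8, 8.6]
orientation: [3.136, -0.038, 0.013]
ft_force: [6.2, -10.6, -0.2]
width: 0.4
grasp_force: 5.3
```

>>> move_arm(rows=[[-0.15, 0.01, 0, 0, 0], [-0.15, 0, 0.01, 0, 0]])

```text
t: 10.7
ee_pos: [488.3, -280.9, 8.6]
orientation: [3.136, -0.038, 0.013]
ft_force: [5.6, -10.9, 0.3]
width: 0.4
grasp_force: 5.4
```

>>> move_arm(rows=[[-0.15, 0.01, 0.01, 0, 0], [-0.1, 0.01, 0.01, 0, 0]])

```text
t: 10.95
ee_pos: [485.9, -281.1, 8.5]
orientation: [3.136, -0.038, 0.014]
ft_force: [4.7, -9.8, 1.7]
width: 0.5
grasp_force: 5.0
```

```bash
python3 -c "
from h import *
bub()"
```

```text
t 11.0 bal [ -87.75 -104.44    8.48] xhead -1.39 tilt [ 0.008 -0.006 -1.   ] f_bal [  5.06 -10.44   1.42] w 0.6
ringpx [310.61944991 217.97975852] bub [309.13329452 217.17209967] w 37 d mm [2.27 4.32]
```

>>> move_arm(rows=[[0, 0.4, 0, 0, 0], [0.8, 0, 0, 0, 0], [0.8, 0, 0, 0, 0], [0.2, 0, 0, 0, 0], [0, 0, 0, 0, 0], [0, 0, 0, 0, 0]])

```text
t: 11.75
ee_pos: [499.4, -282.0, 6.7]
orientation: [-3.141, 0.037, 0.001]
ft_force: [-0.2, 0.5, 0.3]
width: 0.4
grasp_force: 0.0
```

```bash
python3 -c "
from h import *
bub()"
```

```text
t 11.8 bal [ -74.11 -105.15    6.79] xhead -1.37 tilt [-0.  0. -1.] f_bal [0.7  0.5  0.78] w 0.4
ringpx [310.61944991 217.97975852] bub [309.17960127 217.20648578] w 39 d mm [2.17 4.18]
```

>>> move_arm(rows=[[0.2, -0.07, 0, 0, 0], [0, -0.05, 0, 0, 0], [0, 0, 0, 0, 0]])

```text
t: 12.18
ee_pos: [501.5, -281.6, 6.9]
orientation: [3.141, -0.037, -0.0]
ft_force: [-2.5, -4.6, -0.5]
width: 0.5
grasp_force: 2.3
```

>>> move_arm(rows=[[0, -0.05, 0, 0, 0], [0, 0, 0, 0, 0]])

```text
t: 12.42
ee_pos: [501.6, -281.5, 6.9]
orientation: [3.14, -0.037, 0.0]
ft_force: [-1.9, -7.2, -0.9]
width: 0.1
grasp_force: 3.6
```

>>> move_arm(rows=[[0, -0.05, 0, 0, 0], [-0.1, -0.02, 0.02, 0, 0], [-0.1, -0.02, 0.02, 0, 0]])

```text
t: 12.8
ee_pos: [501.4, -281.5, 7.0]
orientation: [3.138, -0.038, 0.006]
ft_force: [2.5, -7.9, -3.2]
width: 0.4
grasp_force: 4.0
```

>>> move_arm(rows=[[-0.1, -0.02, 0.02, 0, 0], [-0.1, 0, 0, 0, 0]])

```text
t: 13.05
ee_pos: [500.7, -281.6, 7.1]
orientation: [3.137, -0.038, 0.01]
ft_force: [4.5, -7.4, -4.0]
width: 0.5
grasp_force: 3.8
```

>>> move_arm(rows=[[-0.05, -0.05, 0.03, 0, 0], [-0.1, 0, 0, 0, 0]])

```text
t: 13.3
ee_pos: [499.8, -281.6, 7.1]
orientation: [3.137, -0.038, 0.012]
ft_force: [5.5, -9.8, -4.2]
width: 0.7
grasp_force: 4.7
```

>>> move_arm(rows=[[-0.15, 0, 0, 0, 0], [-0.15, 0, 0, 0, 0]])

```text
t: 13.55
ee_pos: [496.9, -281.7, 7.1]
orientation: [3.136, -0.038, 0.012]
ft_force: [5.8, -10.6, -4.1]
width: 0.4
grasp_force: 5.2
```

>>> move_arm(rows=[[-0.15, 0.01, 0.01, 0, 0], [-0.15, 0.01, 0.01, 0, 0]])

```text
t: 13.8
ee_pos: [494.0, -281.9, 7.0]
orientation: [3.136, -0.038, 0.012]
ft_force: [5.3, -10.0, -2.2]
width: 0.8
grasp_force: 4.9
```

>>> move_arm(rows=[[-0.15, 0.01, 0.01, 0, 0], [-0.15, 0.01, 0.01, 0, 0]])

```text
t: 14.05
ee_pos: [491.1, -282.1, 7.0]
orientation: [3.136, -0.038, 0.013]
ft_force: [5.7, -8.9, -0.6]
width: 0.5
grasp_force: 4.8
```

>>> move_arm(rows=[[-0.15, 0.01, 0.01, 0, 0], [-0.15, 0.01, 0.01, 0, 0]])

```text
t: 14.3
ee_pos: [488.2, -282.2, 6.9]
orientation: [3.136, -0.038, 0.013]
ft_force: [5.0, -8.8, 0.5]
width: 0.4
grasp_force: 4.6
```

```bash
python3 -c "
from h import *
bub()"
```

```text
t 14.35 bal [ -85.48 -105.55    6.92] xhead -1.39 tilt [ 0.008 -0.005 -1.   ] f_bal [  4.32 -10.44   0.97] w 0.4
ringpx [310.61944991 217.97975852] bub [309.71987687 217.52049375] w 41 d mm [1.29 2.61]
```

>>> move_arm(rows=[[-0.12, 0, 0, 0, 0], [-0.13, 0.01, 0.01, 0, 0], [0, 0.45, 0, 0, 0], [0.8, 0, 0, 0, 0], [0.8, 0, 0, 0, 0], [0.3, 0, 0, 0, 0], [0, 0, 0, 0, 0], [0, 0, 0, 0, 0]])

```text
t: 15.35
ee_pos: [500.3, -283.9, 5.1]
orientation: [-3.141, 0.037, 0.001]
ft_force: [-0.4, -0.1, 0.1]
width: 0.3
grasp_force: 0.0
```

```bash
python3 -c "
from h import *
bub('f')"
```

```text
t 15.4 bal [ -73.08 -107.05    5.19] xhead -1.37 tilt [-0.  0. -1.] f_bal [ 0.11 -0.71 -0.04] w 0.8
ringpx [310.61944991 217.97975852] bub [309.9218776  217.67832019] w 48 d mm [0.84 2.02][ WARN:0@0.688] global loadsave.cpp:1063 imwrite_ Unsupported depth image for selected encoder is fallbacked to CV_8U.
```

View pics/f.png

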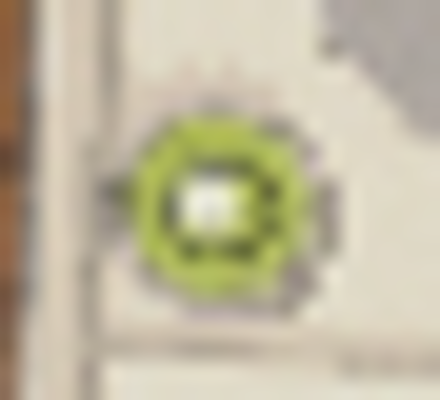

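>>> move_arm(rows=[[0.1, -0.1, -0.2, 0, 0], [0, -0.07, 0, 0, 0], [0, -0.05, 0, 0, 0], [0, 0, 0, 0, 0]])

```text
t: 15.9
ee_pos: [501.8, -282.8, 7.5]
orientation: [3.14, -0.037, 0.001]
ft_force: [-1.0, -6.0, 1.1]
width: 0.3
grasp_force: 2.4
```

>>> move_arm(rows=[[0, -0.05, 0.02, 0, 0], [0, 0, 0, 0, 0]])

```text
t: 16.15
ee_pos: [501.8, -282.7, 7.5]
orientation: [3.14, -0.037, 0.001]
ft_force: [-3.5, -7.2, 3.3]
width: 0.3
grasp_force: 3.4
```

>>> move_arm(rows=[[0, -0.05, 0, 0, 0], [-0.1, -0.02, 0, 0, 0], [-0.1, -0.02, 0.02, 0, 0]])

```text
t: 16.52
ee_pos: [501.6, -282.7, 7.7]
orientation: [3.138, -0.037, 0.007]
ft_force: [3.2, -7.2, -1.1]
width: 0.6
grasp_force: 3.9
```

>>> move_arm(rows=[[-0.1, -0.04, 0.02, 0, 0], [-0.1, -0.03, 0.02, 0, 0]])

```text
t: 16.77
ee_pos: [501.0, -282.7, 7.7]
orientation: [3.136, -0.037, 0.011]
ft_force: [4.6, -10.5, -0.9]
width: 0.6
grasp_force: 5.0
```

>>> move_arm(rows=[[-0.15, 0, 0, 0, 0], [-0.15, 0, 0, 0, 0]])

```text
t: 17.02
ee_pos: [498.1, -282.8, 7.7]
orientation: [3.136, -0.037, 0.012]
ft_force: [3.5, -9.4, -0.5]
width: 0.3
grasp_force: 5.1
```

>>> move_arm(rows=[[-0.15, 0, 0, 0, 0], [-0.15, 0.01, 0, 0, 0]])

```text
t: 17.27
ee_pos: [495.1, -282.8, 7.7]
orientation: [3.136, -0.037, 0.012]
ft_force: [3.6, -10.4, -1.0]
width: 0.7
grasp_force: 5.0
```

>>> move_arm(rows=[[-0.15, 0, 0, 0, 0], [-0.15, 0.01, 0, 0, 0]])

```text
t: 17.52
ee_pos: [492.1, -282.8, 7.7]
orientation: [3.136, -0.038, 0.011]
ft_force: [3.9, -9.5, -1.4]
width: 0.5
grasp_force: 4.9
```

```bash
python3 -c "
from h import *
bub()"
```

```text
t 17.57 bal [ -81.58 -106.1     7.72] xhead -1.38 tilt [ 0.007 -0.005 -1.   ] f_bal [  3.51 -11.13  -0.77] w 0.3
ringpx [310.61944991 217.97975852] bub [310.36588002 217.87102607] w 53 d mm [0.3  0.74]
```

>>> move_arm(rows=[[-0.15, 0, 0, 0, 0], [-0.15, 0.01, 0, 0, 0], [0, 0.3, 0, 0, 0], [0, 0.7, 0, 0, 0], [0, 1, 0, 0, 0], [0, 1, 0, 0, 0]])

```text
t: 18.32
ee_pos: [484.8, -310.4, 6.4]
orientation: [-3.141, 0.038, 0.0]
ft_force: [-0.2, 0.1, -0.6]
width: 0.4
grasp_force: 0.0
```

```bash
python3 -c "
from h import *
bub('g')"
```

```text
t 18.38 bal [ -87.61 -135.06    6.52] xhead -1.4 tilt [ 0.001 -0.001 -1.   ] f_bal [ 0.92 -1.86  0.96] w 0.2
ringpx [310.61944991 217.97975852] bub [310.60664571 217.99881622] w 45 d mm [-0.06  0.04][ WARN:0@0.828] global loadsave.cpp:1063 imwrite_ Unsupported depth image for selected encoder is fallbacked to CV_8U.
```

View pics/g.png

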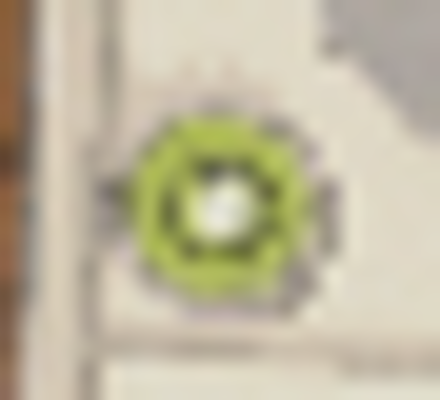

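>>> move_arm(rows=[[0, -0.2, -4, 0, 0], [0, 0, -6, 0, 50], [0, 0, -6, 0, 70], [0, 0, -4, 0, 90], [1.5, -5, 0, 0, 90], [1.5, -5, 0, 0, 90], [1.5, -5, 0, 0, 90], [1.5, -5, 0, 0, 90], [1.5, -5, 0, 0, 90], [1.5, -5, 0, 0, 90]])

```text
t: 19.62
ee_pos: [582.4, -8.6, 206.5]
orientation: [-3.141, 0.038, 0.0]
ft_force: [0.6, -0.8, -0.5]
width: 79.0
grasp_force: 0.0
```

```bash
python3 - <<'E'
from h import *
st(); print(get_obs()["ee_pos"])
s=cv2.imread("pics/side0.png");t=cv2.imread("pics/top0.png")
def gold(im,c,r):
    h=cv2.cvtColor(im,cv2.COLOR_BGR2HSV); m=((h[...,0]>14)&(h[...,0]<28)&(h[...,1]>120)&(h[...,2]>110))
    y,x=np.nonzero(m); k=np.hypot(x-c[0],y-c[1])<r; return x[k].mean(),y[k].mean(),k.sum(),x[k].min(),x[k].max(),y[k].min(),y[k].max()
a=gold(t,(223,187),8);b=gold(s,(232,239),13);print(a,b)
# joint fit of silhouettes: predicted centroid by projecting a solid cloud hull
def sil(n,x,y):
    P=[[x+r*np.cos(u),y+r*np.sin(u),14+z] for r,zz in((15.5,(0,30)),(8,(30,43))) for z in zz for u in np.linspace(0,6.28,24)]
    q=np.array([topix(n,p) for p in P]); im=np.zeros((420*8,560*8),np.uint8)
    for k in(slice(0,48),slice(24,96)): cv2.fillConvexPoly(im,cv2.convexHull(((q[k]+.5)*8).astype(np.int32)),1) if k.start==0 else cv2.fillConvexPoly(im,cv2.convexHull(((q[48:]+.5)*8).astype(np.int32)),1)
    m=cv2.moments(im,True); return np.array([m["m10"],m["m01"]])/m["m00"]/8-.5
for n,c in(("top",a),("side",b)):
    f=lambda p:sil(n,*p)-np.array(c[:2]); print(n,least_squares(f,[643,142],diff_step=.004).x)
E
```

```text
t 19.62 bal [  2.38 170.25 206.51] xhead -1.38 tilt [-0.  0. -1.] f_bal [ 0.61 -0.82 -0.48] w 79.0
[582.43780443  -8.57743477 206.5088349 ]
(np.float64(222.33766233766235), np.float64(186.4805194805195), np.int64(77), np.int64(218), np.int64(227), np.int64(182), np.int64(191)) (np.float64(232.1902834008097), np.float64(235.65991902834008), np.int64(247), np.int64(225), np.int64(241), np.int64(227), np.int64(246))
top [646.01779599 146.20621462]Traceback (most recent call last):
  File "<stdin>", line 15, in <module>
    return func(*args, **kwargs)
    result = trf(vector_fun.fun, vector_fun.jac, x0, f0, J0, lb, ub, ftol, xtol,
                 gtol, max_nfev, x_scale, loss_function, tr_solver,
                 tr_options.copy(), verbose, callback=callback_wrapped)
    return trf_no_bounds(
        fun, jac, x0, f0, J0, ftol, xtol, gtol, max_nfev, x_scale,
        loss_function, tr_solver, tr_options, verbose, callback=callback)
    f_new = fun(x_new)
    self._update_fun()
    ~~~~~~~~~~~~~~~~^^
    self.f = self.fun_wrapped(xp_copy(self.x))
             ~~~~~~~~~~~~~~~~^^^^^^^^^^^^^^^^^
    return np.atleast_1d(self.fun(x))
                         ~~~~~~~~^^^
    return self.f(x, *self.args, **self.kwargs)
           ~~~~~~^^^^^^^^^^^^^^^^^^^^^^^^^^^^^^
  File "<stdin>", line 15, in <lambda>
  File "<stdin>", line 11, in sil
  File "h.py", line 11, in topix
    K,t,Rm=cal(n); q=K@(Rm.T@(np.array(X,float)-t)); return q[:2]/q[2]
           ~~~^^^
  File "h.py", line 5, in cal
    c=optics.calibration(n); o=np.array(c["orientation"],float)
ValueError: time passes only in moves, steps and waits
```

>>> move_arm(rows=[[1.2, -5, 0, 0, 90], [2, -5, 0, 0, 90], [2, -4, 0, 0, 90], [0, 0, 0, 0, 90], [0, 0, 0, 0, 90]])

```text
t: 20.25
ee_pos: [636.8, 128.1, 206.0]
orientation: [3.141, -0.037, -0.002]
ft_force: [0.5, 0.4, -1.3]
width: 79.3
grasp_force: 0.0
```

```bash
python3 - <<'E'
from h import *
st(); print(get_obs()["ee_pos"])
for z in(30,34,38): print(toworld("side",(232.2,235.7),z))
s=optics.get_image("side")
cv2.imwrite("pics/i.png",cv2.resize(s[130:280,150:350],(800,600),interpolation=cv2.INTER_CUBIC))
E
```

```text
t 20.25 bal [ 53.43 308.17 205.99] xhead -1.36 tilt [-0.001 -0.001 -1.   ] f_bal [ 0.54  0.39 -1.33] w 79.3
[636.79689706 128.074479   205.99368877]
[648.13185224 134.62566834  30.        ]
[645.25309818 139.39658023  34.        ]
[642.37434411 144.16749212  38.        ]
```

View pics/i.png

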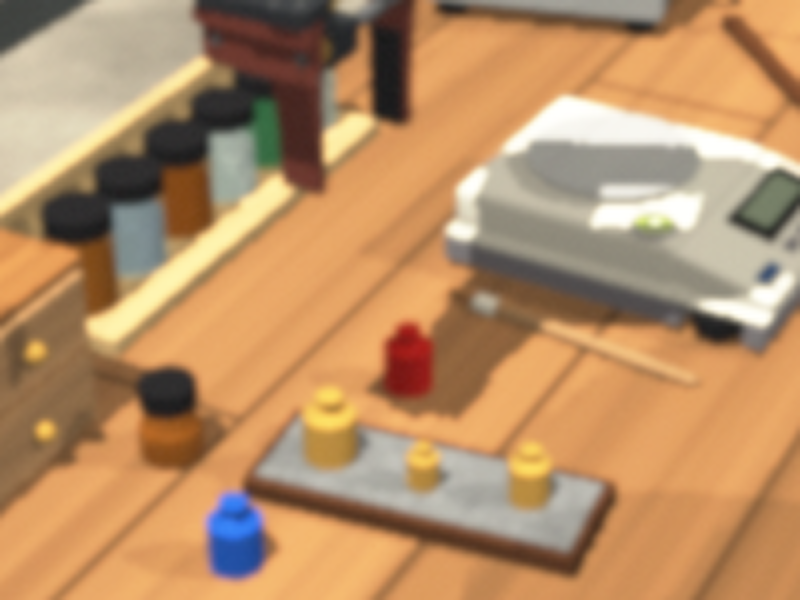

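>>> move_arm(rows=[[0.8, -1.5, 2, 0, 70], [0, 0, 4, 0, 65], [0, 0, 4, 0, 65], [0, 0, 4, 0, 65], [0, 0, 1.5, 0, 65], [0, 0, 0, 0, 65], [0, 0, 0, 0, 65]])

```text
t: 21.18
ee_pos: [647.0, 143.4, 53.2]
orientation: [-3.141, 0.038, -0.004]
ft_force: [0.9, -0.4, 1.3]
width: 57.5
grasp_force: 0.0
```

```bash
python3 - <<'E'
from h import *
st(); print(get_obs()["ee_pos"],topix("top",[645,143,36]))
t=optics.get_image("top");s=optics.get_image("side")
a=cv2.resize(t[160:220,195:255],(400,400),interpolation=cv2.INTER_CUBIC);b=cv2.resize(s[190:270,190:270],(400,400),interpolation=cv2.INTER_CUBIC)
cv2.imwrite("pics/j.png",np.hstack([a,b]))
E
```

```text
t 21.18 bal [ 63.27 323.72  53.21] xhead -1.39 tilt [ 0.002  0.    -1.   ] f_bal [ 0.86 -0.35  1.27] w 57.5
[647.01413177 143.37678049  53.21261079] [223.2468506  186.50873489]
```

View pics/j.png

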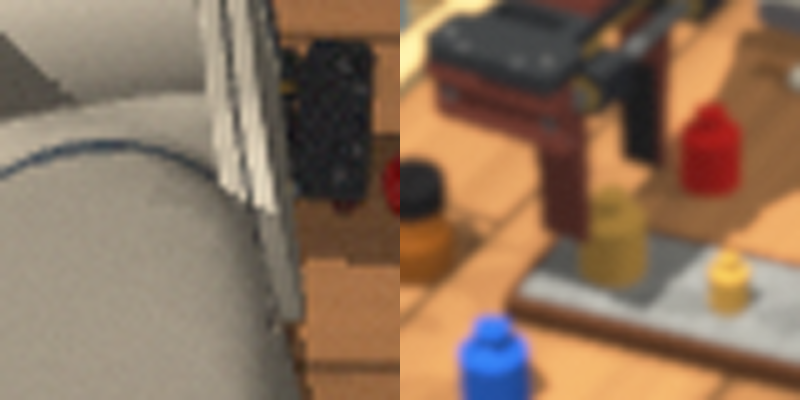

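```bash
python3 - <<'E'
from h import *
for y in(143.4+29,143.4+44,143.4-29,143.4-44): print(y,[np.round((topix("side",[x,y,53.2])-190)*5) for x in(637,657)])
for z in(14,44,57): print(z,(topix("side",[645,143,z])-190)*5)
E
```

```text
172.4 [array([189., 237.]), array([150., 225.])]
187.4 [array([171., 255.]), array([132., 242.])]
114.4 [array([253., 171.]), array([215., 160.])]
99.4 [array([269., 155.]), array([231., 144.])]
14 [208.66197561 268.03191389]
44 [206.94431137 214.87538635]
57 [206.18593529 191.40593381]
```

>>> move_arm(rows=[[-0.4, 0, 1, 0, 65], [0, 0, 1, 0, 65], [0, 0, 1, 0, 65], [0, 0, 0.3, 0, 65], [0, 0, 0, 0, 65], [0, 0, 0, 0, 65]])

```text
t: 22.02
ee_pos: [642.1, 143.6, 18.7]
orientation: [-3.141, 0.038, -0.001]
ft_force: [-0.1, -0.3, -0.1]
width: 57.2
grasp_force: 0.0
```

Close in steps.

>>> move_arm(rows=[[0, 0, 0, 0, 45], [0, 0, 0, 0, 40], [0, 0, 0, 0, 36], [0, 0, 0, 0, 30], [0, 0, 0, 0, 20], [0, 0, 0, 0, 20], [0, 0, 0, 0, 20]])

```text
t: 22.9
ee_pos: [641.9, 143.6, 18.6]
orientation: [-3.141, 0.038, -0.0]
ft_force: [-0.1, -0.8, 2.7]
width: 30.3
grasp_force: 30.0
```

>>> move_arm(rows=[[0, 0, -1, 0, 20], [0, 0, -3, 0, 20], [0, 0, -4, 0, 20], [0, 0, -3, 0, 20], [-0.4, 4, 0, 0, 20], [-0.4, 5, 0, 0, 20], [-0.4, 5, 0, 0, 20], [-0.4, 5, 0, 0, 20], [-0.4, 5, 0, 0, 20], [-0.4, 5, 0, 0, 20]])

```text
t: 24.15
ee_pos: [610.4, -147.3, 128.8]
orientation: [-3.141, 0.037, -0.0]
ft_force: [0.9, -0.0, -2.2]
width: 30.4
grasp_force: 30.0
```

>>> move_arm(rows=[[0, 2.5, 0, 0, 20], [0, 1, 0, 0, 20], [0, 0, 0, 0, 20], [0, 0, 0, 0, 20]])

```text
t: 24.65
ee_pos: [610.1, -179.5, 128.4]
orientation: [-3.141, 0.036, 0.001]
ft_force: [-0.8, -0.8, -2.4]
width: 30.9
grasp_force: 30.0
```

```bash
python3 - <<'E'
from h import *
st();print(get_obs()["ee_pos"],get_obs()["ft_force"])
E
```

```text
t 24.65 bal [3.4100e+01 3.0000e-02 1.2841e+02] xhead -1.31 tilt [-0.  0. -1.] f_bal [-0.74 -0.8  -2.41] w 30.9
[ 610.05185354 -179.51099975  128.40962994] [-0.75976403 -0.78363455 -2.4086348 ]
```

>>> move_arm(rows=[[0, 0.2, 2, 0, 20], [0, 0, 2, 0, 20], [0, 0, 1, 0, 20], [0, 0, 0.4, 0, 20], [0, 0, 0, 0, 20], [0, 0, 0, 0, 20]])

```text
t: 25.4
ee_pos: [610.5, -182.9, 75.0]
orientation: [3.141, -0.038, 0.002]
ft_force: [1.1, -0.8, -1.6]
width: 30.2
grasp_force: 30.0
```

>>> move_arm(rows=[[0, 0, 0.1, 0, 20], [0, 0, 0.1, 0, 20], [0, 0, 0, 0, 20]])

```text
t: 25.78
ee_pos: [610.0, -182.8, 72.5]
orientation: [3.141, -0.038, 0.0]
ft_force: [-0.1, -0.0, -2.0]
width: 30.2
grasp_force: 30.0
```

>>> move_arm(rows=[[0, 0, 0.1, 0, 20], [0, 0, 0, 0, 20]])

```text
t: 26.02
ee_pos: [610.0, -182.7, 71.4]
orientation: [-3.141, 0.037, 0.0]
ft_force: [-0.6, -0.5, -1.6]
width: 30.4
grasp_force: 30.0
```

>>> move_arm(rows=[[0, 0, 0.06, 0, 20], [0, 0, 0, 0, 20]])

```text
t: 26.28
ee_pos: [610.0, -182.7, 70.8]
orientation: [-3.141, 0.037, 0.0]
ft_force: [0.4, -0.8, -2.4]
width: 30.6
grasp_force: 30.0
```

>>> move_arm(rows=[[0, 0, 0.04, 0, 20], [0, 0, 0, 0, 20]])

```text
t: 26.52
ee_pos: [610.1, -182.7, 70.6]
orientation: [3.141, -0.038, 0.0]
ft_force: [-0.4, 0.4, 0.3]
width: 30.4
grasp_force: 30.0
```

>>> move_arm(rows=[[0, 0, 0.02, 0, 20], [0, 0, 0, 0, 38], [0, 0, 0, 0, 45], [0, 0, 0, 0, 60], [0, 0, 0, 0, 70], [0, 0, 0, 0, 70]])

```text
t: 27.28
ee_pos: [610.0, -182.7, 70.2]
orientation: [-3.141, 0.038, 0.0]
ft_force: [0.7, -0.3, -0.5]
width: 61.3
grasp_force: 0.0
```

>>> move_arm(rows=[[0, 0, -1, 0, 70], [0, 0, -3, 0, 70], [0, 0, -4, 0, 70], [0, 0, -4, 0, 70], [0, 5, 0, 0, 70], [0, 5, 0, 0, 70], [0, 5, 0, 0, 70], [0, 5, 0, 0, 70], [0, 0, 0, 0, 70], [0, 0, 0, 0, 70]])

```text
t: 28.52
ee_pos: [605.0, -382.2, 190.5]
orientation: [-3.141, 0.038, 0.0]
ft_force: [-0.7, -0.1, -1.3]
width: 61.3
grasp_force: 0.0
```

```bash
python3 - <<'E'
from h import *
bub()
t=optics.get_image("top");s=optics.get_image("side")
cv2.imwrite("pics/k.png",np.hstack([cv2.resize(t[165:255,295:385],(400,400),interpolation=cv2.INTER_CUBIC),cv2.resize(s[130:220,255:345],(400,400),interpolation=cv2.INTER_CUBIC)]))
E
```

```text
t 28.57 bal [  34.13 -202.11  190.48] xhead -1.34 tilt [-0.     0.001 -1.   ] f_bal [ 0.34 -0.13 -0.09] w 61.7
ringpx [310.61944991 217.97975852] bub [310.61220147 217.99910264] w 43 d mm [-0.06  0.02]
```

View pics/k.png

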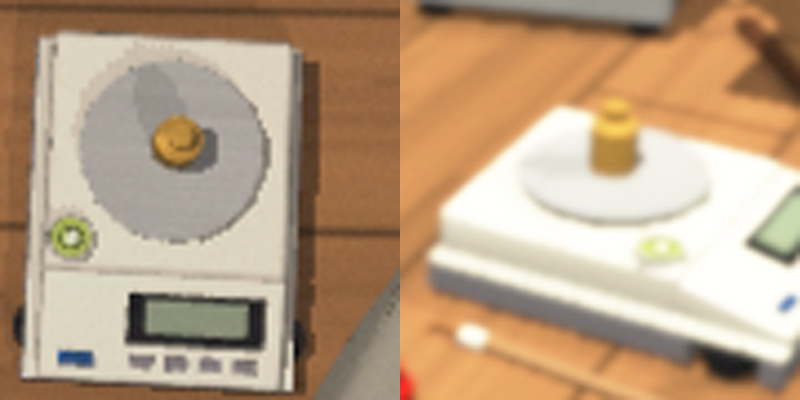

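The weight stands upright near the pan's middle: (178,140) against the pan's (175,150). The bubble at (71,238) is centred in the ring.

```bash
python3 -c "
from h import *
print(close_job())"
```

```text
the job is handed in; nothing more can be done
None
```

The job is handed in: the last picture showed the bubble centred in the ring and the 200 g brass weight upright near the middle of the pan, let go; no verdict came back.

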